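# Fit fresh cells in an electronic lock's battery box

### The arm

A 6-joint arm with a two-finger parallel gripper is mounted at the origin on the work surface. World frame = base frame: x ahead of the robot, y to its left, z up, the work surface at z = 0. Lengths are in m, angles in rad, forces in N, time in s.
With the tool pointing down it reaches from about 0.375 to 0.975 m from the base axis. Payload 3.8 kg.
Tool frame: the origin (TCP) lies at the very end of the fingers, on their centre line; the grasp point (between the pads) lies 19 mm behind it; z points along the fingers, y is the direction in which the jaws open and shut (so a half turn about z gives the same grasp; the last joint's range is limited). The gripper opens to 85 mm and grips with 20 to 120 N. Pads are 22 mm wide; open, the fingers measure 114 mm over their backs; the gripper's body (76 mm by 85 mm) begins 54 mm behind the grasp point. The pads swing forward as they close: fully open they stand 13 mm farther back than shut.
Start: joints at [-1.286, 0.264, 1.604, -0, 1.274, -0.037], TCP at [0.213, -0.64, 0.21] pointing down, gripper open.
Joint ranges: [-2.63, 2.63], [-0.94, 2.18], [0.31, 2.57], [-1.31, 4.45], [0, 2.66], [-2.55, 2.55]. Speed limits (rad/s): [2.57, 2.57, 3.14, 3.14, 3.14, 3.14].

### API

Orientations are given as a rotation vector (axis times angle).
In Python, from workcell import status, read_camera, camera_info, order gives the robot as it stands.
- The arm moves only by the tool move_arm, never from a script. Its argument "deltas" is a list of rows, each a list of 3 entries, a list of its own where there are three numbers: the turn, a rotation vector about the world's x, y, z as a fraction of full scale, then the shift along the world's x, y, z as a fraction of full scale, then the closure, from -1 (fully open) to 1 (shut), so that 0 is half open. A call has 1 to 20 rows; each row is the pose to reach, as a shift and turn from the pose commanded when the call began; what a row does not reach only later rows make up. Full scale, the value 1, is 0.1 m for a shift and pi/2 rad for a turn. A row lasts 1/8 s, in which the tool goes at most 62.5 mm and 10.7 degrees, less where a joint would pass 70% of its speed; a pose out of reach is approached as far as the arm can. A call with a number of a shift or a turn outside -1 to 1 is refused whole. A call with a gripper value outside its range is refused whole. The fingers move at their own pace and stop on an object; "grip_force" is the grip in N (left out, the last holds). Time passes only in rows, so rows that repeat a pose let the fingers close. It gives the time, the measured TCP pose, the force and the opening at its end, in the units of the state.
- status.read_state(): the state, without advancing time (a new reading comes with each control period).
- read_camera(name): name is "scene" or "top" or "wrist"; returns (picture, depth): 384x512x3 uint8, red, green, blue; 384x512 float32, m along the optical axis (not along the pixel's ray), 0 where there is no reading.
- camera_info(name): a dict with "K" (3x3 intrinsics, pixels), "R" (3x3) and "t" (3): a world point X has camera coordinates R X + t. Camera axes: x right, y down, z forward; pixel columns grow to the right and rows downward; lengths in m; the calibration is good to about 2 mm. A picture is of the moment at which its call begins: read the wrist's pose just before it. camera_info takes no time and is no camera call; for the wrist camera it gives the pose at the moment of the call.
- order.finish_job(): hands the job in, once; it reports no verdict.
The state is a dict: "time": time; "q": joint angles; "joint_vel": joint speeds; "joint_torque": joint torques, N m; "tool_pos": TCP position; "tcp_rot": TCP orientation; "wrist_force": force on the tool from outside, world axes, zero at the start; "torque": the same for the moment, N m; "width": opening from 0.0 (shut) to 1.0 (fully open).
Only numpy, scipy, OpenCV 4.12 (cv2) and the standard library are available. Lean on these libraries where they do the work, as an engineer would, in place of code of your own. Each camera call takes 0.05 s, during which the arm holds its last target. There are 200 camera calls.

### The job

Fit the two good black-and-copper cells from the green tray into the two sloping bays of the lock's battery box, one in each bay, each lying flat on the bay floor with its copper + end at the red-marked end of that bay; set them in gently, without letting them fall from a height. Then slide the blue cover down fully shut over them, leaving the spent white cell with the red band and the other things on the bench where they are.

Things in the scene. Friction and masses are not known exactly. Their poses are not given: they have to be found in the camera images.
- cell_a: good cell: cylinder 26 mm diameter, 50 mm long overall (a 4 mm long, 10 mm diameter steel nub at the + end included), 66 g, black with a copper-coloured collar at the + end; lies in a groove of the tray. Origin at the centre of the cell (on its axis, mid-length, 13 mm above the tray floor); its x axis runs along the cell towards the + end
- cell_b: good cell: cylinder 26 mm diameter, 50 mm long overall (a 4 mm long, 10 mm diameter steel nub at the + end included), 66 g, black with a copper-coloured collar at the + end; lies in a groove of the tray. Origin at the centre of the cell (on its axis, mid-length, 13 mm above the tray floor); its x axis runs along the cell towards the + end
- cell_a_plus (a point): outer face of cell_a's + nub, on the cell's axis, 25 mm from its centre
- cell_b_plus (a point): outer face of cell_b's + nub, on the cell's axis, 25 mm from its centre
- spent: spent cell, same size as the good ones, white with a red band; lies in one of the three grooves of the tray. Origin at its centre, x axis towards its + end
- tray: fixed green tray, 76 mm (x) by 196 mm (y), rim 10 mm high, floor 4 mm thick; three grooves along x, 60 mm apart in y (at -60, 0, 60), each made of small 6 mm high stops near the cell's ends (more than 20 mm from mid-length). Origin at the centre of its underside
- stand: fixed dark steel stand, 170 mm (x) by 150 mm (y), carrying the white battery box on a 25 degree slope that rises towards its +x; origin at the centre of its underside on the bench, z up; highest point of box and cover 0.16 m above the bench
- deck: white battery box on the stand, 140 mm wide, sloping 25 degrees. Origin on the floor midway between the bays; x uphill along the slope (to the left seen from the robot, roughly), y to the left seen from the downhill side, z out of the slope. Bay centres at y 27 and -27 mm. All walls 27 mm high: side walls' inner faces at y 66 and -66 mm, end walls at x 29 and -29 mm
- bay_left (a point): left bay of the battery box: red mark (+) at its UPHILL end, steel spring disc at its downhill end. Point at the centre of the bay's floor; axes as the battery box (x uphill, z out of the slope). A seated cell's centre is 13 mm from it along z. Bay 58 mm long in x, 31 mm wide between four 13 mm high guides at its corners; the middle 40 mm of each side is open to the floor for fingers
- bay_right (a point): right bay of the battery box: red mark (+) at its DOWNHILL end, steel spring disc at its uphill end. Point at the centre of the bay's floor; axes as the battery box (x uphill, z out of the slope). A seated cell's centre is 13 mm from it along z. Bay 58 mm long in x, 31 mm wide between four 13 mm high guides at its corners; the middle 40 mm of each side is open to the floor for fingers
- cover (a joint): travel of the blue sliding cover down the slope, m: 0 to 0.02 at the start (parked uphill, bays open), 0.09 fully shut over both bays; stays where it is left, takes about 2 N to slide
- cover_ridge (a point): centre of the top of the upright blue ridge in the middle of the cover: 10 mm thick along x, 60 mm wide in y, 16 mm tall above the cover plate, whose top is 33 mm above the bay floor; plate 66 mm long in x, 130 mm in y. Axes as the battery box: x uphill, z out of the slope
- jar: closed amber jar, 66 mm diameter, 100 mm high, standing on the bench; origin at the centre of its underside
- padlock: brass padlock lying on the bench, 45 x 50 x 24 mm with a steel shackle towards its +x; origin at the centre of the underside of its brass body
- screwdriver: orange-handled screwdriver lying on the bench, along x; origin on its underside at the middle
There are look-alikes about, which are no part of the job. Of the things that look like the stand, the larger one is meant. What is shaped like the cell_a but pink is not meant.

How it is judged:
By the outcome, as a careful person would: the job done as asked, in the order asked, and still so for the second after the job is handed in, with the robot touching nothing.
It also fails if it takes over 64 s, if anything falls off the work surface, if the arm or the gripper's body presses on something with over 40 N, if the wrist force passes 120 N, or if a joint passes its speed limit or range.

## Working session

There is one attempt and no reset: what is moved stays moved. The work goes in short steps, Python scripts to look and compute and a tool call to move; the robot and the scene stay as the last step left them, time stands still between calls to the robot, and variables do not carry over. Pictures are saved under pics/ and viewed, about 8 in all and at most 12, crops included, and the job is handed in when it is done.

Besides the shell and the picture viewer there is one more tool, called after ">>>" in YAML: its name, and indented under it one key for each argument. move_arm: Moves the arm, as the interface text tells. Its arguments: {"type":"object","properties":{"deltas":{"type":"array","items":{"type":"array"}},"grip_force":{"type":"number"}},"required":["deltas"]}

```bash
mkdir -p pics
cat > h.py <<'E'
import numpy as np, cv2, sys
from workcell import status, read_camera, camera_info, order
def snap(name,f):
    ci=camera_info(name); p,d=read_camera(name); cv2.imwrite('pics/'+f+'.png',p[:,:,::-1]); np.savez('pics/'+f+'.npz',p=p,d=d,**{k:np.array(ci[k]) for k in('K','R','t')}); return p,d,ci
def load(f):
    z=np.load('pics/'+f+'.npz'); return z['p'],z['d'],z
def world(ci,u,v,d):
    K,R,t=[np.array(ci[k]) for k in('K','R','t')]
    u,v,d=map(np.atleast_1d,(u,v,d))
    c=np.stack([(u-K[0,2])/K[0,0]*d,(v-K[1,2])/K[1,1]*d,d]).astype(float)
    return (R.T@(c-t.reshape(3,1))).T
def onplane(ci,u,v,z):
    a=world(ci,u,v,1.0)[0]; C=-np.array(ci['R']).T@np.array(ci['t'])
    return C+(a-C)*(z-C[2])/(a[2]-C[2])
E
python3 - <<'E'
from h import *
a=snap('top','top0')[0]; b=snap('scene','scene0')[0]
s=status.read_state(); print(s['time'],s['tool_pos'],s['tcp_rot'],s['width'])
for n in('top','scene'):
    c=camera_info(n);print(n,-np.array(c['R']).T@c['t'])
E
```

```text
0.1 [ 0.21326949 -0.63966869  0.2085722 ] [-3.09901348e+00 -5.02969520e-01  4.10537954e-04] 1.0035255067725168
top [0.43353543 0.03635585 1.38188957]
scene [ 1.01853513 -0.43367122  0.92853263]
```

View pics/top0.png

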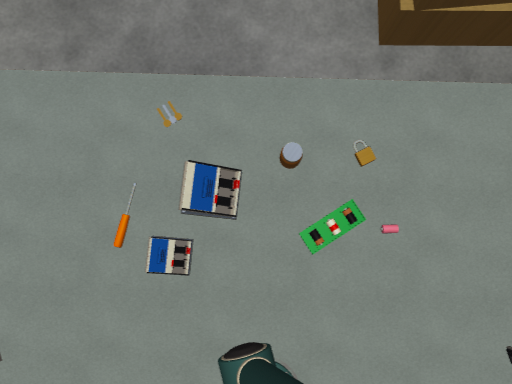

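View pics/scene0.png

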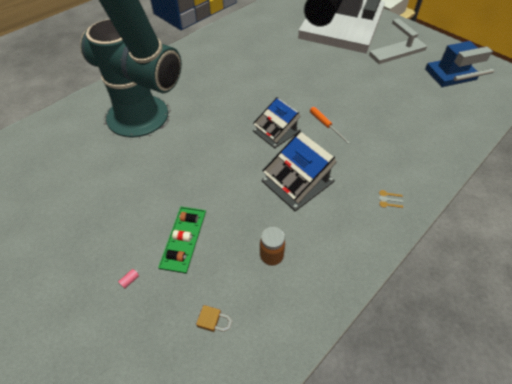

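The top view shows these candidates:
- Stands: the large one at (212,190), which is meant, and a small look-alike at (170,256).
- Good cells in the green tray at (316,236) and (351,215). The spent white cell is at (334,226).
- A pink look-alike lies at (390,229).

Next I'll do a close crop and measure.

Run:
```python
from h import *
p,d,ci=load('top0')
a=cv2.resize(p[150:230,170:255],None,fx=5,fy=5,interpolation=cv2.INTER_CUBIC); b=cv2.resize(p[190:270,290:375],None,fx=5,fy=5,interpolation=cv2.INTER_CUBIC)
cv2.imwrite('pics/crop0.png',np.hstack([a,b])[:,:,::-1][:, :])
h=cv2.cvtColor(p,cv2.COLOR_RGB2HSV)
def rect(m,name):
    cs,_=cv2.findContours(m.astype(np.uint8),cv2.RETR_EXTERNAL,cv2.CHAIN_APPROX_NONE)
    c=max(cs,key=cv2.contourArea); r=cv2.minAreaRect(c); print(name,r, cv2.boxPoints(r).round(1).tolist()); return cv2.boxPoints(r),r
H,S,V=h[...,0],h[...,1],h[...,2]
g=(H>45)&(H<75)&(S>150)
b,r=rect(g,'tray')
for q in b: print(onplane(ci,*q,0.010).round(4))
print('traycentre',onplane(ci,*r[0],0.010).round(4))
bl=(H>100)&(H<125)&(S>120); bl[:150]=0; bl[225:]=0; bl[:,:170]=0;bl[:,260:]=0
b,r=rect(bl,'cover')
for q in b: 
    u,v=q; print(q,d[int(v),int(u)])
ys,xs=np.nonzero(cv2.erode(bl.astype(np.uint8),np.ones((3,3))))
w=world(ci,xs,ys,d[ys,xs]); w=w[d[ys,xs]>0]
c=w.mean(0);print('cover',c)
A=np.c_[w[:,:2],np.ones(len(w))]
x=np.linalg.lstsq(A,w[:,2],rcond=None)[0]
for _ in range(5):
    rs=w[:,2]-A@x; k=abs(rs)<0.004; x=np.linalg.lstsq(A[k],w[k,2],rcond=None)[0]
print(x, np.degrees(np.arctan(np.hypot(*x[:2]))), 'uphill yaw',np.degrees(np.arctan2(x[1],x[0])),k.sum(),len(k))
# copper / red
```

```text
tray ((332.13330078125, 226.16900634765625), (24.516315460205078, 63.41501998901367), 56.929325103759766) [[298.8999938964844, 233.1999969482422], [352.0, 198.60000610351562], [365.3999938964844, 219.10000610351562], [312.29998779296875, 253.6999969482422]]
[ 0.4803 -0.1     0.01  ]
[ 0.5899 -0.2611  0.01  ]
[ 0.528  -0.3021  0.01  ]
[ 0.4195 -0.1412  0.01  ]
traycentre [ 0.5041 -0.2008  0.01  ]
cover ((203.1846466064453, 186.52308654785156), (21.333972930908203, 46.8851318359375), 7.125016689300537) [[189.6999969482422, 208.5], [195.5, 161.89999389648438], [216.6999969482422, 164.60000610351562], [210.89999389648438, 211.10000610351562]]
[189.69234 208.46155] 1.2710389
[195.50774 161.93848] 1.2750219
[216.67696 164.58463] 1.4057559
[210.86156 211.1077 ] 1.2876433
cover [0.60127252 0.18354049 0.10923426]
[ 4.12015949e-02  4.53386859e-01 -2.79313875e-04] 24.477643661593607 uphill yaw 84.8075003231503 655 833
```

View pics/crop0.png

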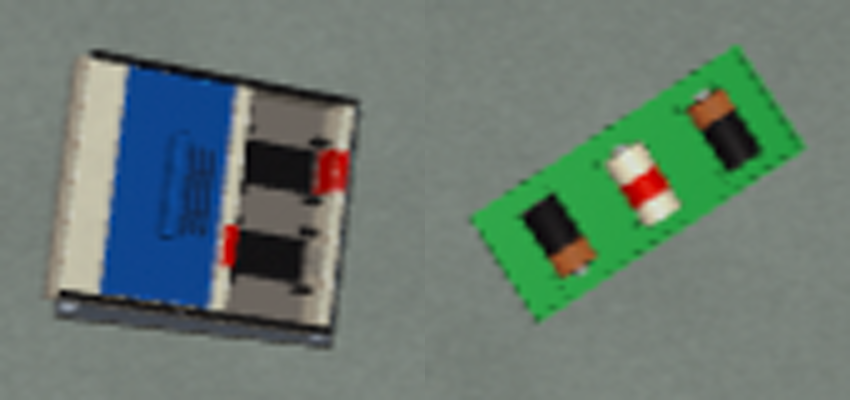

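The crop confirms the following:
- **Box:** it is the large one. The near bay (left bay, lower x) has its red mark uphill, and the far bay has it downhill.
- **Cells:** tray cell 1 (316,237) has its copper end pointing towards −x. Cell 2 (350,216) has its copper end pointing towards +x/+y.

A turn of about +50° suits both cells: cell 2 goes to the left bay and cell 1 to the right bay. Moving above cell 2 now.

>>> move_arm:
  deltas:
    - [[0, 0, 0], [0.4, 0.48, 0], -1]
    - [[0, 0, 0], [0.8, 0.97, 0], -1]
    - [[0, 0, 0], [0.8, 0.97, 0], -1]

```text
time: 0.48
tool_pos: [0.2957, -0.5398, 0.2091]
tcp_rot: [-3.098, -0.51, -0.001]
wrist_force: [-0.7, 0.0, 0.6]
width: 1.002
```

>>> move_arm:
  deltas:
    - [[0, 0, 0], [0.4, 0.48, 0], -1]
    - [[0, 0, 0], [0.8, 0.97, 0], -1]
    - [[0, 0, 0], [0.8, 0.97, 0], -1]

```text
time: 0.85
tool_pos: [0.3752, -0.4438, 0.2094]
tcp_rot: [-3.099, -0.51, -0.0]
wrist_force: [0.5, -1.3, 0.2]
width: 1.0
```

>>> move_arm:
  deltas:
    - [[0, 0, 0], [0.4, 0.48, 0], -1]
    - [[0, 0, 0], [0.8, 0.97, 0], -1]
    - [[0, 0, 0], [0.8, 0.97, 0], -1]

```text
time: 1.23
tool_pos: [0.455, -0.3478, 0.2096]
tcp_rot: [-3.1, -0.51, -0.0]
wrist_force: [0.0, -0.1, -0.3]
width: 1.001
```

>>> move_arm:
  deltas:
    - [[0, 0, 0.08], [0.4, 0.48, 0], -1]
    - [[0, 0, 0.173], [0.85, 0.98, -0.1], -1]
    - [[0, 0, 0.173], [0.85, 0.98, -0.1], -1]
    - [[0, 0, 0.173], [0.85, 0.98, -0.1], -1]

```text
time: 1.72
tool_pos: [0.5378, -0.2528, 0.1993]
tcp_rot: [3.004, 0.917, -0.002]
wrist_force: [1.0, 0.3, -0.1]
width: 0.997
```

Run:
```python
from h import *
s=status.read_state(); print(s['time'],s['tool_pos'],s['tcp_rot'],s['q'],s['wrist_force'])
p,d,ci=snap('wrist','w1')
print(np.array(ci['K']),-np.array(ci['R']).T@ci['t'])
```

```text
1.725 [ 0.53781205 -0.25284595  0.19929688] [ 3.00438563e+00  9.17238568e-01 -2.46823792e-03] [-4.80563632e-01  1.20061766e-01  1.79350646e+00 -1.40292793e-03
  1.22892905e+00  4.98079723e-01] [ 0.972529    0.29456894 -0.1247152 ]
[[341.72603699   0.         260.27256822]
 [  0.         341.72603699 197.36907123]
 [  0.           0.           1.        ]] [ 0.60354374 -0.20892132  0.36359763]
```

View pics/w1.png

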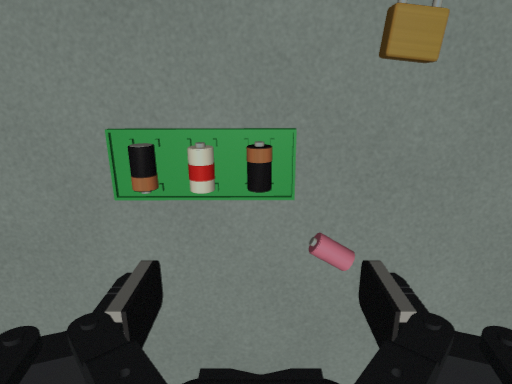

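The wrist view shows the tray with cell 1 (144,168), the spent cell (201,168) and cell 2 (259,167). The pink look-alike is outside the tray at (332,251). Measuring.

Run:
```python
from h import *
p,d,ci=load('w1')
h=cv2.cvtColor(p,cv2.COLOR_RGB2HSV);H,S,V=[h[...,i] for i in range(3)]
g=((H>45)&(H<75)&(S>120))
cs,_=cv2.findContours(g.astype(np.uint8),cv2.RETR_EXTERNAL,cv2.CHAIN_APPROX_NONE)
c=max(cs,key=cv2.contourArea); b=cv2.boxPoints(cv2.minAreaRect(c))
W=np.array([onplane(ci,*q,0.010) for q in b]);print(W.round(4).tolist(),W.mean(0))
m=cv2.drawContours(np.zeros(g.shape,np.uint8),[cv2.convexHull(c)],-1,1,-1)
m=cv2.erode(m,np.ones((5,5)))
ng=((m>0)&~g).astype(np.uint8); ng=cv2.morphologyEx(ng,cv2.MORPH_OPEN,np.ones((9,9)))
n,l,st,ce=cv2.connectedComponentsWithStats(ng)
for i in range(1,n):
    if st[i,4]<200: continue
    ys,xs=np.nonzero(l==i); w=world(ci,xs,ys,d[ys,xs]); w=w[w[:,2]>0.02]
    xy=w[:,:2].astype(np.float32); r=cv2.minAreaRect(xy)
    print(st[i],ce[i],'world',r,w[:,2].max(), 'plane',onplane(ci,*ce[i],0.022))
```

```text
[[0.4817, -0.0997, 0.01], [0.59, -0.2606, 0.01], [0.5281, -0.3052, 0.01], [0.4125, -0.1335, 0.01]] [ 0.50307097 -0.1997423   0.01      ]
[ 247  141   25   51 1136] [258.97271127 166.35651408] world ((0.5604369640350342, -0.23617227375507355), (0.10194748640060425, 0.024343986064195633), 34.072574615478516) 0.36359763021636676 plane [ 0.5385788  -0.25090875  0.022     ]
[ 129  143   29   51 1225] [142.63673469 167.60408163] world ((0.5285532474517822, -0.16645701229572296), (0.04803315922617912, 0.16552935540676117), 76.66038513183594) 0.36359763021636676 plane [ 0.47110715 -0.1529989   0.022     ]
[ 187  142   28   52 1292] [200.84055728 167.89860681] world ((0.5392163991928101, -0.19743920862674713), (0.12406541407108307, 0.0410749725997448), 8.198012351989746) 0.36359763021636676 plane [ 0.50406031 -0.20250794  0.022     ]
```

>>> move_arm:
  deltas:
    - [[0, 0, 0], [0.007, 0.018, -0.4], 0]
    - [[0, 0, 0], [0.007, 0.018, -0.8], 0]
    - [[0, 0, 0], [0.007, 0.018, -1], 0]
    - [[0, 0, 0], [0.007, 0.018, -1], 0]
    - [[0, 0, 0], [0.007, 0.018, -1], 0]
    - [[0, 0, 0], [0.007, 0.018, -1], 0]

```text
time: 2.52
tool_pos: [0.5406, -0.2505, 0.1019]
tcp_rot: [3.002, 0.918, 0.004]
wrist_force: [0.0, -0.3, 0.6]
width: 0.502
```

>>> move_arm:
  deltas:
    - [[0, 0, 0], [0, 0, -0.3], 0]
    - [[0, 0, 0], [0, 0, -0.6], 0]
    - [[0, 0, 0], [0, 0, -0.75], 0]
    - [[0, 0, 0], [0, 0, -0.85], 0]
    - [[0, 0, 0], [0, 0, -0.92], 0]
    - [[0, 0, 0], [0, 0, -0.92], 0]
    - [[0, 0, 0], [0, 0, -0.92], 0]

```text
time: 3.4
tool_pos: [0.5398, -0.2499, 0.0085]
tcp_rot: [3.003, 0.918, 0.001]
wrist_force: [-0.2, -0.9, -0.2]
width: 0.501
```

>>> move_arm:
  deltas:
    - [[0, 0, 0], [-0.01, -0.01, -0.015], 0]
    - [[0, 0, 0], [-0.01, -0.01, -0.015], 0.6]
    - [[0, 0, 0], [-0.01, -0.01, -0.015], 0.6]
    - [[0, 0, 0], [-0.01, -0.01, -0.015], 0.6]
    - [[0, 0, 0], [-0.01, -0.01, -0.015], 0.6]
    - [[0, 0, 0], [-0.01, -0.01, -0.015], 0.6]
  grip_force: 40

```text
time: 4.15
tool_pos: [0.5382, -0.2505, 0.0063]
tcp_rot: [3.004, 0.919, 0.0]
wrist_force: [-0.7, -0.4, -0.6]
width: 0.197
```

>>> move_arm:
  deltas:
    - [[0, 0, 0], [0, 0, 0.1], 0.7]
    - [[0, 0, 0], [0, 0, 0.5], 0.7]
    - [[0, 0, 0], [0, 0, 1], 0.7]
    - [[0, 0, 0], [0, 0, 1], 0.7]

```text
time: 4.65
tool_pos: [0.5424, -0.2527, 0.1128]
tcp_rot: [2.997, 0.916, 0.013]
wrist_force: [-1.0, 0.4, -0.8]
width: 0.151
```

>>> move_arm:
  deltas:
    - [[0, 0, 0], [0, 0.3, 0.5], 0.7]
    - [[0, 0, 0], [0, 0.6, 0.8], 0.7]
    - [[0, 0, 0], [0, 0.9, 0.9], 0.7]
    - [[0, 0, 0], [0, 0.9, 0.9], 0.7]

```text
time: 5.15
tool_pos: [0.5386, -0.1591, 0.1973]
tcp_rot: [3.002, 0.922, 0.002]
wrist_force: [0.0, -0.4, 0.3]
width: 0.15
```

Run:
```python
from h import *
s=status.read_state(); print(s['time'],s['tool_pos'],s['tcp_rot'],s['width'],s['wrist_force'])
p,d,ci=snap('wrist','w2')
```

```text
5.15 [ 0.53859546 -0.15912119  0.19734281] [3.00232578e+00 9.22244079e-01 2.48703358e-03] 0.14990336217750472 [ 0.00566185 -0.36886642  0.32930205]
```

View pics/w2.png

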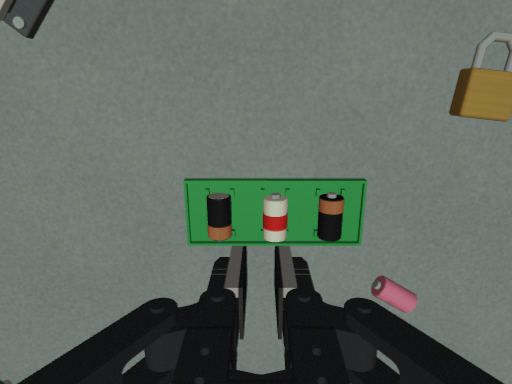

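The grasp missed. The fingers closed to 17 mm with no resistance, and all three cells are still in the tray: cell 1 (219,217), spent (275,217), cell 2 (330,217). Before retrying, I'll check where the fingertips are from depth and whether cell 2 moved.

Run:
```python
from h import *
p,d,ci=load('w2')
for u,v in [(219,217),(275,217),(330,217)]: print(u,v,d[v,u],world(ci,u,v,d[v,u])[0].round(4), onplane(ci,u,v,.028).round(4))
for u,v in [(240,250),(240,265),(240,300),(282,250),(282,265),(282,300),(232,262),(292,262),(200,320)]: print(u,v,d[v,u],world(ci,u,v,d[v,u])[0].round(4))
s=status.read_state()
C=-ci['R'].T@ci['t'];print(C, ci['R'])
# project TCP
for z in (0.0,0.019): 
    X=np.array([0.5386,-0.1591,0.1973+z]);c=ci['R']@X+ci['t'];q=ci['K']@c;print(q[:2]/q[2],c)
t,dd,ct=snap('top','top2')
b=cv2.resize(t[190:270,290:375],None,fx=5,fy=5);print(ct['K'])
h=cv2.cvtColor(p,cv2.COLOR_RGB2HSV);H,S,V=[h[...,i] for i in range(3)]
p1,d1,c1=load('w1')
for u,v in [(143,160),(201,168),(259,180)]: print(d1[v,u],world(c1,u,v,d1[v,u])[0].round(4))
```

```text
219 217 0.35559115 [ 0.4738 -0.1516  0.0295] [ 0.4732 -0.1518  0.028 ]
275 217 0.35357308 [ 0.5071 -0.1994  0.0314] [ 0.5061 -0.2003  0.028 ]
330 217 0.35506594 [ 0.5387 -0.247   0.0301] [ 0.5383 -0.2479  0.028 ]
240 250 0.14769723 [ 0.5436 -0.1454  0.2282]
240 265 0.13589975 [ 0.5437 -0.1461  0.2407]
240 300 0.12204229 [ 0.5399 -0.1496  0.2569]
282 250 0.14724576 [ 0.5539 -0.1603  0.2286]
282 265 0.13649054 [ 0.5528 -0.1602  0.2402]
282 300 0.12281362 [ 0.548  -0.1624  0.2562]
232 262 0.13988653 [ 0.541  -0.1437  0.2367]
292 262 0.13794957 [ 0.5555 -0.1633  0.2385]
200 320 0.10232485 [ 0.5388 -0.1373  0.2756]
[ 0.60366777 -0.11504833  0.36189038] [[ 0.56116037 -0.82770635  0.00110972]
 [-0.78838055 -0.53408933  0.30529444]
 [-0.25210145 -0.17219402 -0.95225736]]
[259.82960401 243.84199512] [-0.00023426  0.02457717  0.18072152]
[259.82462753 261.20083069] [-0.00021318  0.03037776  0.16262863]
[[451.97744634   0.         258.15626108]
 [  0.         451.97744634 197.44144987]
 [  0.           0.           1.        ]]
0.3390865 [ 0.4811 -0.1509  0.0296]
0.34121338 [ 0.5064 -0.2028  0.03  ]
0.3435834 [ 0.5287 -0.2576  0.0313]
```

Run:
```python
from h import *
p,d,ci=load('w2')
T=np.array([0.5386,-0.1591,0.1973]); a=np.radians(34.1); X=np.array([np.cos(a),np.sin(a),0]);Y=np.array([np.sin(a),-np.cos(a),0]);Z=np.array([0,0,-1.])
for u in (234,240,244,278,285,290):
    for v in range(243,262,3):
        if 0<d[v,u]<0.25:
            w=world(ci,u,v,d[v,u])[0]-T; print(u,v,'tool mm',(1e3*np.array([w@X,w@Y,w@Z])).round(1))
m=(d>0.05)&(d<0.25); ys,xs=np.nonzero(m); w=world(ci,xs,ys,d[ys,xs])-T; tz=w@Z; k=np.argsort(-tz)[:8]
print([(xs[i],ys[i],(1e3*np.array([w[i]@X,w[i]@Y,tz[i]])).round(1).tolist()) for i in k])
```

```text
234 246 tool mm [ 10.9 -11.6 -25.1]
234 249 tool mm [ 11.1 -11.3 -28.6]
234 252 tool mm [ 11.2 -11.1 -31.5]
234 255 tool mm [ 10.9 -11.  -33.8]
234 258 tool mm [ 11.3 -10.7 -37.2]
234 261 tool mm [ 11.2 -10.5 -39.7]
240 246 tool mm [ 11.1  -8.9 -25.4]
240 249 tool mm [ 11.5  -8.7 -29.2]
240 252 tool mm [ 11.6  -8.5 -32.3]
240 255 tool mm [ 10.9  -8.4 -33.8]
240 258 tool mm [ 11.1  -8.3 -36.8]
240 261 tool mm [ 11.5  -8.1 -40.1]
244 246 tool mm [ 10.9  -7.1 -25. ]
244 249 tool mm [ 10.9  -7.  -28.1]
244 252 tool mm [ 11.2  -6.8 -31.6]
244 255 tool mm [ 11.2  -6.7 -34.3]
244 258 tool mm [ 11.5  -6.5 -37.6]
244 261 tool mm [ 11.3  -6.5 -39.7]
278 246 tool mm [ 10.9   8.2 -25.1]
278 249 tool mm [ 11.1   8.  -28.5]
278 255 tool mm [ 11.4   7.7 -34.7]
278 258 tool mm [ 11.3   7.5 -37.2]
278 261 tool mm [ 11.5   7.4 -40.1]
285 246 tool mm [ 11.4  11.2 -26. ]
285 249 tool mm [ 10.9  11.1 -28. ]
285 252 tool mm [ 11.4  10.8 -31.9]
285 255 tool mm [ 11.   10.7 -34. ]
285 258 tool mm [ 11.1  10.5 -36.9]
285 261 tool mm [ 11.4  10.3 -39.9]
290 249 tool mm [ 11.6  13.2 -29.5]
290 252 tool mm [ 11.5  13.  -32.1]
290 255 tool mm [ 11.5  12.7 -34.8]
290 258 tool mm [ 11.8  12.4 -38.1]
290 261 tool mm [ 11.2  12.3 -39.6]
[(np.int64(235), np.int64(246), [10.5, -11.2, -24.2]), (np.int64(242), np.int64(246), [10.7, -8.0, -24.6]), (np.int64(280), np.int64(246), [10.7, 9.1, -24.7]), (np.int64(246), np.int64(246), [10.8, -6.2, -24.8]), (np.int64(245), np.int64(246), [10.8, -6.7, -24.9]), (np.int64(279), np.int64(246), [10.8, 8.6, -24.9]), (np.int64(277), np.int64(246), [10.9, 7.7, -25.0]), (np.int64(244), np.int64(246), [10.9, -7.1, -25.0])]
```

The camera puts the real fingertips about 24 mm behind the reported TCP, while its cell heights come out correct at 0.030. That explains the clean miss above the cell. I'll go about 23 mm lower, in stages, watching the force.

>>> move_arm:
  deltas:
    - [[0, 0, 0], [0, -0.45, 0], 0]
    - [[0, 0, 0], [0, -0.9, 0], 0]
    - [[0, 0, 0], [0, -0.9, -0.3], 0]
    - [[0, 0, 0], [0, -0.9, -0.7], 0]
    - [[0, 0, 0], [0, -0.9, -1], 0]
    - [[0, 0, 0], [0, -0.9, -1], 0]

```text
time: 6.0
tool_pos: [0.5345, -0.25, 0.0917]
tcp_rot: [-2.999, -0.915, 0.01]
wrist_force: [-0.4, -0.3, 0.9]
width: 0.499
```

>>> move_arm:
  deltas:
    - [[0, 0, 0], [0, 0, -0.3], 0]
    - [[0, 0, 0], [0, 0, -0.6], 0]
    - [[0, 0, 0], [0, 0, -0.8], 0]
    - [[0, 0, 0], [0, 0, -0.9], 0]
    - [[0, 0, 0], [0, 0, -1], 0]
    - [[0, 0, 0], [0, 0, -1], 0]

```text
time: 6.75
tool_pos: [0.5381, -0.2505, -0.0039]
tcp_rot: [-3.004, -0.919, 0.001]
wrist_force: [-0.2, 0.3, -0.4]
width: 0.495
```

>>> move_arm:
  deltas:
    - [[0, 0, 0], [0, 0, -0.05], 0]
    - [[0, 0, 0], [0, 0, -0.1], 0]
    - [[0, 0, 0], [0, 0, -0.12], 0]
    - [[0, 0, 0], [0, 0, -0.12], 0]

```text
time: 7.25
tool_pos: [0.538, -0.2504, -0.0159]
tcp_rot: [-3.004, -0.919, 0.0]
wrist_force: [-0.5, 0.4, -0.7]
width: 0.501
```

>>> move_arm:
  deltas:
    - [[0, 0, 0], [0, 0, 0], 0.2]
    - [[0, 0, 0], [0, 0, 0], 0.6]
    - [[0, 0, 0], [0, 0, 0], 0.6]
    - [[0, 0, 0], [0, 0, 0], 0.6]
    - [[0, 0, 0], [0, 0, 0], 0.6]
    - [[0, 0, 0], [0, 0, 0], 0.6]
  grip_force: 40

```text
time: 8.0
tool_pos: [0.5385, -0.2507, -0.0154]
tcp_rot: [3.004, 0.919, 0.001]
wrist_force: [-0.5, 0.2, 3.0]
width: 0.289
```

Gripped at 24.6 mm. Next I'll lift, turn about +50°, and stop short of the box for a look.

>>> move_arm:
  deltas:
    - [[0, 0, 0], [0, 0, 0.1], 0.6]
    - [[0, 0, 0], [0, 0, 0.5], 0.6]
    - [[0, 0, 0], [0, 0, 0.95], 0.6]
    - [[0, 0, 0], [0, 0, 0.95], 0.6]

```text
time: 8.5
tool_pos: [0.5416, -0.2522, 0.0843]
tcp_rot: [2.998, 0.917, 0.01]
wrist_force: [0.3, -0.9, -1.6]
width: 0.287
```

>>> move_arm:
  deltas:
    - [[0, 0, 0], [0, 0, 0.4], 0.6]
    - [[0, 0, 0], [0, 0.3, 0.7], 0.6]
    - [[0, 0, 0], [0.1, 0.6, 0.9], 0.6]
    - [[0, 0, 0], [0.1, 0.95, 0.9], 0.6]

```text
time: 9.0
tool_pos: [0.5494, -0.1552, 0.1708]
tcp_rot: [3.003, 0.917, 0.004]
wrist_force: [-0.2, -0.4, -0.4]
width: 0.283
```

>>> move_arm:
  deltas:
    - [[0, 0, 0.1], [0.1, 0.3, 0.4], 0.6]
    - [[0, 0, 0.2], [0.1, 0.6, 0.9], 0.6]
    - [[0, 0, 0.3], [0.15, 0.97, 0.9], 0.6]
    - [[0, 0, 0.3], [0.15, 0.97, 0.9], 0.6]

```text
time: 9.5
tool_pos: [0.5629, -0.0563, 0.259]
tcp_rot: [-2.703, -1.599, 0.0]
wrist_force: [-0.1, -0.4, -1.2]
width: 0.291
```

>>> move_arm:
  deltas:
    - [[0, 0, 0.1], [0.1, 0.3, 0], 0.6]
    - [[0, 0, 0.2], [0.1, 0.6, 0], 0.6]
    - [[0, 0, 0.255], [0.15, 0.97, 0], 0.6]
    - [[0, 0, 0.255], [0.15, 0.97, 0], 0.6]
    - [[0, 0, 0.255], [0.15, 0.97, 0], 0.6]
    - [[0, 0, 0.255], [0.15, 0.97, 0], 0.6]

```text
time: 10.25
tool_pos: [0.5778, 0.0372, 0.2586]
tcp_rot: [-2.337, -2.099, 0.002]
wrist_force: [-1.4, 1.0, -0.8]
width: 0.288
```

Run:
```python
from h import *
s=status.read_state(); print(s['time'],s['tool_pos'],s['tcp_rot'],s['width'],s['wrist_force'],s['q'])
p,d,ci=snap('wrist','w3')
```

```text
10.25 [0.5778237  0.03718703 0.25864732] [-2.33732096e+00 -2.09864622e+00  1.90511206e-03] 0.2876651957954099 [-1.39842499  0.98652856 -0.82494054] [ 2.15853672e-02  5.68179845e-02  1.75248611e+00 -5.38394143e-04
  1.33343829e+00  1.29217486e-01]
```

View pics/w3.png

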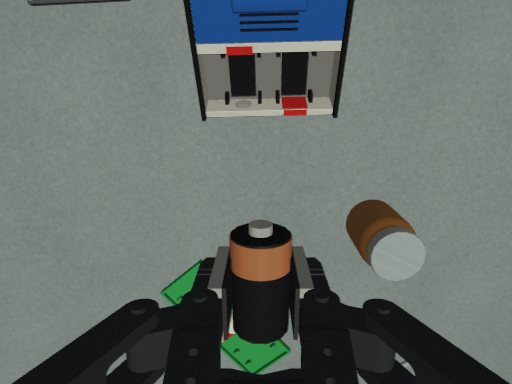

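Cell 2 is held straight with copper facing uphill. The box shows at the top of the picture: left bay (242,75) with red at (240,50), right bay (294,75) with red at (294,105). Next I'll fit the deck frame from depth.

Run:
```python
from h import *
p,d,ci=load('w3')
h=cv2.cvtColor(p,cv2.COLOR_RGB2HSV);H,S,V=[h[...,i] for i in range(3)]
P=lambda m:(lambda yx: (world(ci,yx[1],yx[0],d[yx]),yx))(np.nonzero(m&(d>0)))
box=np.zeros(d.shape,bool)
for a,b in((207,221),(264,276),(313,328)): box[62:92,a:b]=1
w,_=P(box); c=w.mean(0); n=np.linalg.svd(w-c)[2][2]; n*=np.sign(n[2])
k=abs((w-c)@n)<.004; c=w[k].mean(0); n=np.linalg.svd(w[k]-c)[2][2]; n*=np.sign(n[2])
print('floor',c,n,'slope',np.degrees(np.arccos(n[2])),'yaw',np.degrees(np.arctan2(-n[1],-n[0])),len(w),k.sum(),((w[k]-c)@n).std())
# rim edges direction: white uphill wall front edge, black side rails
roi=np.zeros(d.shape,bool); roi[:122,180:360]=1
white=roi&(S<60)&(V>150)
blue=roi&(H>100)&(H<125)&(S>120); red=roi&((H<8)|(H>172))&(S>150)
def show(m,nm):
    cs,_=cv2.findContours(m.astype(np.uint8),cv2.RETR_EXTERNAL,cv2.CHAIN_APPROX_NONE)
    for q in cs:
        if cv2.contourArea(q)>25:
            r=cv2.minAreaRect(q); print(nm,r,cv2.boundingRect(q))
show(white,'white');show(red,'red');show(blue,'blue')
for v in range(36,120,4): print(v,[(p[v,u].tolist(),world(ci,u,v,d[v,u])[0].round(3).tolist()) for u in (270,)])
```

```text
floor [0.59649953 0.12479769 0.04311929] [-0.03549576 -0.42423863  0.90485448] slope 25.196308311869984 yaw 85.21724119611837 1226 1226 0.0007385906791547166
white ((244.4354248046875, 107.57669067382812), (16.487628936767578, 77.0240249633789), 88.91908264160156) (206, 99, 78, 18)
white ((311.73779296875, 106.64024353027344), (16.896024703979492, 39.75535202026367), 83.6598129272461) (292, 97, 41, 18)
white ((269.02685546875, 47.0743293762207), (9.896905899047852, 144.20494079589844), 88.56790161132812) (197, 41, 145, 13)
red ((294.5, 112.5), (5.0, 21.0), 90.0) (284, 110, 22, 6)
red ((294.0, 102.5), (11.0, 24.0), 90.0) (282, 97, 25, 12)
red ((239.0, 51.0), (8.0, 28.0), 90.0) (225, 47, 29, 9)
blue ((268.0, 21.5), (43.0, 158.0), 90.0) (189, 0, 159, 44)
36 [([28, 73, 137], [0.599, 0.157, 0.094])]
40 [([30, 75, 138], [0.599, 0.154, 0.094])]
44 [([180, 180, 166], [0.599, 0.151, 0.086])]
48 [([180, 180, 165], [0.599, 0.148, 0.085])]
52 [([144, 143, 131], [0.599, 0.145, 0.083])]
56 [([110, 108, 102], [0.599, 0.144, 0.054])]
60 [([110, 108, 102], [0.599, 0.14, 0.049])]
64 [([111, 109, 103], [0.599, 0.137, 0.049])]
68 [([110, 108, 102], [0.598, 0.133, 0.048])]
72 [([111, 109, 103], [0.598, 0.129, 0.045])]
76 [([110, 108, 102], [0.598, 0.125, 0.044])]
80 [([110, 108, 103], [0.597, 0.121, 0.042])]
84 [([111, 109, 103], [0.597, 0.117, 0.04])]
88 [([110, 109, 102], [0.597, 0.113, 0.038])]
92 [([111, 108, 102], [0.596, 0.109, 0.036])]
96 [([110, 108, 102], [0.596, 0.105, 0.035])]
100 [([151, 148, 135], [0.595, 0.101, 0.039])]
104 [([151, 148, 135], [0.595, 0.097, 0.046])]
108 [([151, 148, 135], [0.594, 0.094, 0.055])]
112 [([181, 181, 166], [0.594, 0.09, 0.059])]
116 [([120, 129, 123], [0.594, 0.081, 0.001])]
```

```bash
cat >> h.py <<'E'
from scipy.spatial.transform import Rotation as Ro
yaw=np.radians(85.0); s25,c25=np.sin(np.radians(25)),np.cos(np.radians(25))
ux=np.array([np.cos(yaw)*c25,np.sin(yaw)*c25,s25]); uy=np.array([-np.sin(yaw),np.cos(yaw),0]); un=np.cross(ux,uy)
O=np.array([0.5975,0.1298,0.0455]); D=np.c_[ux,uy,un]
Rdeck=np.c_[ux,-uy,-un]
def plan(target,Rt):
    s=status.read_state(); R0=Ro.from_rotvec(s['tcp_rot'])
    print('t',s['time'],'dpos/0.1',((np.array(target)-s['tool_pos'])/0.1).round(3),'turn frac',((Ro.from_matrix(Rt)*R0.inv()).as_rotvec()/(np.pi/2)).round(3))
E
python3 - <<'E'
from h import *
p,d,ci=load('w3'); s=status.read_state(); R=Ro.from_rotvec(s['tcp_rot']).as_matrix(); T=np.array(s['tool_pos'])
f=lambda u,v:(1e3*R.T@(world(ci,u,v,d[v,u])[0]-T)).round(1)
for u,v in((261,229),(261,226),(250,240),(261,245),(261,260),(261,280),(261,300),(235,240),(287,240),(218,250),(303,250)): print(u,v,f(u,v))
seat=O+27*.001*uy-.0194*un; print('seat',seat)
plan(seat+.06*un,Rdeck)
print(un,ux)
E
```

```text
261 229 [ 24.1   0.6 -37.1]
261 226 [ 24.6   0.6 -35.1]
250 240 [ 20.5  -3.8 -39.8]
261 245 [ 20.2   0.6 -43.7]
261 260 [ 15.    0.6 -46. ]
261 280 [  5.7   0.6 -45.2]
261 300 [ -3.4   0.6 -45.4]
235 240 [ 20.3  -9.8 -39.4]
287 240 [ 20.4  11.  -39.5]
218 250 [ 11.  -18.1 -29.6]
303 250 [ 11.   18.9 -29.6]
seat [0.57131732 0.1403208  0.02791763]
t 10.3 dpos/0.1 [-0.088  0.778 -1.766] turn frac [ 0.277 -0.027  0.013]
[-0.03683361 -0.42101007  0.90630779] [0.07898993 0.90285901 0.42261826]
```

>>> move_arm:
  deltas:
    - [[0.1, -0.01, 0.005], [-0.04, 0.3, -0.1], 0.6]
    - [[0.2, -0.02, 0.01], [-0.09, 0.6, -0.3], 0.6]
    - [[0.277, -0.027, 0.013], [-0.09, 0.78, -0.6], 0.6]
    - [[0.277, -0.027, 0.013], [-0.09, 0.78, -0.8], 0.6]
    - [[0.277, -0.027, 0.013], [-0.09, 0.78, -0.8], 0.6]

```text
time: 10.92
tool_pos: [0.568, 0.1157, 0.1774]
tcp_rot: [-2.071, -1.899, -0.455]
wrist_force: [-0.7, 0.5, -0.5]
width: 0.284
```

>>> move_arm:
  deltas:
    - [[0, 0, 0], [0, 0, -0.4], 0.6]
    - [[0, 0, 0], [0, 0, -0.7], 0.6]
    - [[0, 0, 0], [0, 0, -0.97], 0.6]
    - [[0, 0, 0], [0, 0, -0.97], 0.6]
    - [[0, 0, 0], [0, 0, -0.97], 0.6]
    - [[0, 0, 0], [0, 0, -0.97], 0.6]

```text
time: 11.68
tool_pos: [0.571, 0.1164, 0.0846]
tcp_rot: [-2.07, -1.904, -0.464]
wrist_force: [-0.8, -0.4, -0.4]
width: 0.293
```

Run:
```python
from h import *
p,d,ci=snap('wrist','w4')
seat=O+27*.001*uy-.0194*un
plan(seat+.06*un,Rdeck); plan(seat+.001*un,Rdeck)
s=status.read_state();print(s['tool_pos'],s['wrist_force'],s['width'])
# cell held pose & box features in deck frame
f=lambda u,v:(1e3*D.T@(world(ci,u,v,d[v,u])[0]-O)).round(1)
cv2.imwrite('pics/w4b.png',p[:,:,::-1])
```

```text
t 11.725 dpos/0.1 [-0.016 -0.013 -0.02 ] turn frac [-0.     0.003 -0.002]
t 11.725 dpos/0.1 [ 0.006  0.235 -0.554] turn frac [-0.     0.003 -0.002]
[0.57070695 0.11640691 0.08426041] [ 0.49224417 -0.58404109 -0.67313814] 0.28748127367300647
```

View pics/w4.png

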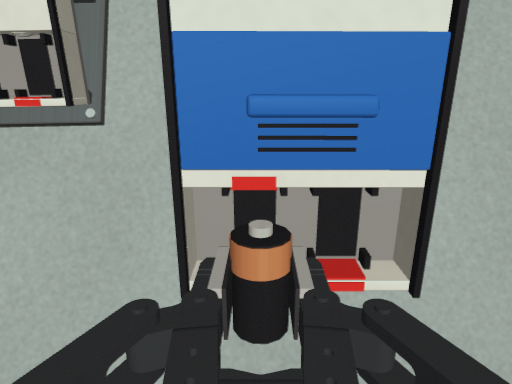

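View along the deck normal: red mark at (254,183), bay strip centred near column 254, and the held cell at column 261 but nearer the camera. Checking the lateral and lengthwise offsets in the deck frame.

Run:
```python
from h import *
p,d,ci=load('w4')
f=lambda u,v:(1e3*D.T@(world(ci,u,v,d[v,u])[0]-O)).round(1).tolist()
v=205
row=p[v].astype(int)
dark=row.sum(1)<110
e=np.nonzero(np.diff(dark.astype(int)))[0]; print('dark edges',e,[ (int(x),f(int(x)+1,v)) for x in e if 180<x<430])
for u,v in((240,200),(254,200),(300,200),(340,200),(340,230),(400,220),(254,183),(254,188),(340,180),(340,186),(300,270),(340,262),(340,270),(390,270),(340,284),(205,200)): print(u,v,p[v,u].tolist(),f(u,v))
s=status.read_state();R=np.array(ci['R'])
print('nub',f(261,229),'celltop',f(261,290), f(261,300))
# red mark centres
h=cv2.cvtColor(p,cv2.COLOR_RGB2HSV);m=((h[...,0]<6)|(h[...,0]>174))&(h[...,1]>200)&(h[...,2]>150);m[:,:150]=0
n,l,st,ce=cv2.connectedComponentsWithStats(m.astype(np.uint8))
for i in range(1,n):
    if st[i,4]>80: print(st[i],ce[i],f(int(ce[i][0]),int(ce[i][1])))
```

```text
dark edges [173 182 233 274 318 358 421 433] [(182, [19.7, 67.1, 30.0]), (233, [9.6, 41.5, 0.6]), (274, [10.0, 15.4, 1.6]), (318, [9.7, -12.7, 0.5]), (358, [9.7, -38.3, 0.2]), (421, [19.0, -65.1, 26.9])]
240 200 [33, 31, 32] [13.1, 37.6, 1.0]
254 200 [32, 31, 33] [13.1, 28.7, 0.9]
300 200 [141, 139, 131] [12.8, -0.5, -0.2]
340 200 [30, 30, 30] [13.0, -25.9, 0.2]
340 230 [34, 34, 35] [-7.8, -27.6, -0.3]
400 220 [111, 109, 99] [0.5, -64.8, 2.6]
254 183 [209, 48, 43] [31.6, 28.3, 27.6]
254 188 [209, 47, 40] [27.9, 28.4, 24.4]
340 180 [214, 216, 201] [33.0, -18.6, 26.2]
340 186 [210, 211, 197] [29.9, -18.6, 27.1]
300 270 [143, 142, 135] [14.3, 9.8, 90.1]
340 262 [170, 34, 32] [-27.4, -27.4, 6.9]
340 270 [169, 33, 30] [-27.7, -25.3, 16.7]
390 270 [180, 176, 162] [-29.0, -57.7, 14.2]
340 284 [208, 45, 39] [-30.4, -22.8, 28.4]
205 200 [141, 139, 132] [12.4, 60.0, -0.9]
nub [26.9, 24.7, 79.9] celltop [3.4, 24.7, 87.1] [-1.0, 24.7, 87.3]
[231 177  46  13 551] [253.4646098 183.0199637] [31.8, 28.8, 28.4]
[318 259  47  20 728] [341.25824176 268.62637363] [-27.7, -26.4, 14.2]
[328 282  36   9 271] [345.93357934 285.42435424] [-31.5, -26.1, 27.6]
```

The left bay centre is at deck y ≈ 28.4 and the cell at 24.7, so I need to shift 3.7 mm towards +y deck, then descend along the normal.

>>> move_arm:
  deltas:
    - [[0, 0, 0], [-0.038, 0, 0], 0.6]
    - [[0, 0, 0], [-0.03, 0.1, -0.2], 0.6]
    - [[0, 0, 0], [-0.025, 0.15, -0.32], 0.6]
    - [[0, 0, 0], [-0.021, 0.189, -0.421], 0.6]
    - [[0, 0, 0], [-0.021, 0.189, -0.421], 0.6]
    - [[0, 0, 0], [-0.021, 0.189, -0.421], 0.6]

```text
time: 12.48
tool_pos: [0.5674, 0.1353, 0.0405]
tcp_rot: [-2.07, -1.901, -0.461]
wrist_force: [0.6, 0.3, -1.3]
width: 0.286
```

```bash
sed -i 's/^O=.*;/O=np.array([0.5961,0.1299,0.0459]);/' h.py
python3 - <<'E'
from h import *
p,d,ci=snap('wrist','w5')
f=lambda u,v:(1e3*D.T@(world(ci,u,v,d[v,u])[0]-O)).round(1).tolist()
print('nub',f(261,229),f(261,227),'celltop',f(261,290), f(261,300),f(240,245),f(282,245))
s=status.read_state();print(s['tool_pos'],s['wrist_force'],s['width'])
print('tcp deck',1e3*D.T@(np.array(s['tool_pos'])-O))
E
```

```text
nub [25.0, 28.4, 32.2] [24.9, 28.4, 29.9] celltop [1.4, 28.3, 39.1] [-3.7, 28.3, 38.3] [20.3, 36.6, 36.9] [19.8, 20.1, 36.0]
[0.56762472 0.13522145 0.04067311] [-0.31738275 -0.64716012 -0.59460297] 0.2881440010882593
tcp deck [ 0.34627658 28.83072244 -5.92870528]
```

>>> move_arm:
  deltas:
    - [[0, 0, 0], [0.013, 0, 0], 0.6]
    - [[0, 0, 0], [0.014, 0.02, -0.04], 0.6]
    - [[0, 0, 0], [0.016, 0.035, -0.075], 0.6]
    - [[0, 0, 0], [0.017, 0.048, -0.104], 0.6]
    - [[0, 0, 0], [0.017, 0.048, -0.104], 0.6]
    - [[0, 0, 0], [0.017, 0.048, -0.104], 0.6]

```text
time: 13.28
tool_pos: [0.5687, 0.1402, 0.0297]
tcp_rot: [-2.069, -1.901, -0.46]
wrist_force: [-0.0, 0.4, -0.6]
width: 0.284
```

Run:
```python
from h import *
p,d,ci=snap('wrist','w6')
f=lambda u,v:(1e3*D.T@(world(ci,u,v,d[v,u])[0]-O)).round(1).tolist()
print('nub',f(261,228),'celltop',f(261,290), f(261,300))
s=status.read_state();print(s['tool_pos'],s['wrist_force'],s['width'])
print('tcp deck',1e3*D.T@(np.array(s['tool_pos'])-O))
```

```text
nub [27.3, 27.5, 24.8] celltop [1.6, 27.4, 27.5] [-3.1, 27.4, 27.3]
[0.56887243 0.14015062 0.02984994] [ 0.06163292 -0.22128038 -0.49990317] 0.29242043660842776
tcp deck [  0.32111043  28.01736462 -17.85901868]
```

>>> move_arm:
  deltas:
    - [[0, 0, 0], [0, 0.002, -0.005], 0.6]
    - [[0, 0, 0], [0, 0.004, -0.009], 0.6]
    - [[0, 0, 0], [0, 0.004, -0.009], 0.6]

```text
time: 13.7
tool_pos: [0.5687, 0.1406, 0.0289]
tcp_rot: [-2.069, -1.901, -0.461]
wrist_force: [-0.5, -0.1, -1.5]
width: 0.288
```

>>> move_arm:
  deltas:
    - [[0, 0, 0], [0, 0.001, -0.003], 0.6]
    - [[0, 0, 0], [0, 0.002, -0.005], 0.6]
    - [[0, 0, 0], [0, 0.002, -0.005], 0.6]

```text
time: 14.08
tool_pos: [0.5687, 0.1408, 0.0283]
tcp_rot: [-2.07, -1.901, -0.46]
wrist_force: [0.6, -0.2, -0.6]
width: 0.29
```

>>> move_arm:
  deltas:
    - [[0, 0, 0], [0, 0.001, -0.003], 0.6]
    - [[0, 0, 0], [0, 0.002, -0.005], 0.6]
    - [[0, 0, 0], [0, 0.002, -0.005], 0.6]

```text
time: 14.45
tool_pos: [0.5687, 0.141, 0.0278]
tcp_rot: [-2.069, -1.901, -0.46]
wrist_force: [-0.4, -0.3, -0.9]
width: 0.287
```

>>> move_arm:
  deltas:
    - [[0, 0, 0], [0, 0.001, -0.003], 0.6]
    - [[0, 0, 0], [0, 0.002, -0.005], 0.6]
    - [[0, 0, 0], [0, 0.002, -0.005], 0.6]

```text
time: 14.82
tool_pos: [0.5688, 0.1411, 0.0277]
tcp_rot: [-2.069, -1.902, -0.461]
wrist_force: [-2.1, -3.2, 4.1]
width: 0.285
```

That's contact (about 5 N along the normal). I'll open gently to about 40 mm and back out along the normal.

>>> move_arm:
  deltas:
    - [[0, 0, 0], [0, 0, 0.002], 0.35]
    - [[0, 0, 0], [0, 0, 0.002], 0.25]
    - [[0, 0, 0], [0, 0, 0.002], 0.1]
    - [[0, 0, 0], [0, 0, 0.002], 0.1]
    - [[0, 0, 0], [-0.01, -0.13, 0.27], 0.1]
    - [[0, 0, 0], [-0.02, -0.25, 0.54], 0.1]
    - [[0, 0, 0], [-0.037, -0.42, 0.9], 0.1]
    - [[0, 0, 0], [-0.037, -0.42, 0.9], 0.1]
    - [[0, 0, 0], [-0.037, -0.42, 0.9], 0.1]

```text
time: 15.95
tool_pos: [0.5647, 0.0992, 0.1169]
tcp_rot: [-2.07, -1.901, -0.46]
wrist_force: [-0.7, 0.7, -0.4]
width: 0.45
```

Run:
```python
from h import *
p,d,ci=snap('wrist','w7')
s=status.read_state();print(s['time'],s['tool_pos'],s['wrist_force'],s['width'])
```

```text
16.0 [0.56406217 0.09947394 0.11616553] [-0.22138268  0.51070099 -0.59804058] 0.449771443322819
```

View pics/w7.png

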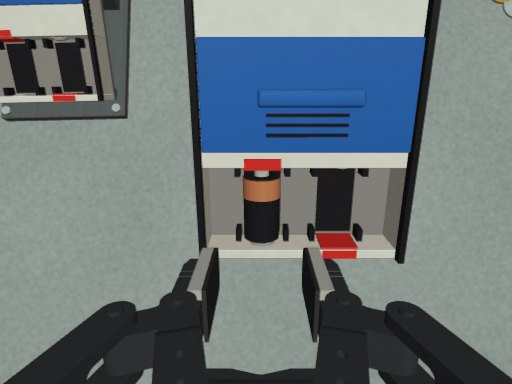

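The cell lies in the left bay, copper at the red uphill end (262,172–240). Next, cell 1.

Run:
```python
from h import *
a=np.radians(34.2); Rt=np.array([[np.cos(a),np.sin(a),0],[np.sin(a),-np.cos(a),0],[0,0,-1]])
plan([.4712,-.152,.12],Rt)
```

```text
t 16.0 dpos/0.1 [-0.929 -2.515  0.038] turn frac [-0.249  0.145 -0.557]
```

>>> move_arm:
  deltas:
    - [[0, 0, 0], [-0.2, -0.4, 0.2], 0.1]
    - [[-0.04, 0.025, -0.1], [-0.3, -0.8, 0.2], 0.1]
    - [[-0.083, 0.048, -0.186], [-0.3, -0.9, 0.2], 0.1]
    - [[-0.083, 0.048, -0.186], [-0.3, -0.9, 0.2], 0.1]

```text
time: 16.5
tool_pos: [0.5343, 0.01, 0.1365]
tcp_rot: [-2.424, -1.634, -0.322]
wrist_force: [0.1, 0.1, 0.4]
width: 0.448
```

>>> move_arm:
  deltas:
    - [[-0.04, 0.025, -0.09], [-0.15, -0.4, 0], 0.05]
    - [[-0.083, 0.048, -0.186], [-0.3, -0.8, 0], 0.05]
    - [[-0.083, 0.048, -0.186], [-0.3, -0.8, 0], 0.05]
    - [[-0.083, 0.048, -0.186], [-0.3, -0.8, 0], 0.05]

```text
time: 17.0
tool_pos: [0.5048, -0.0698, 0.1365]
tcp_rot: [-2.739, -1.308, -0.169]
wrist_force: [-0.1, -0.9, -0.3]
width: 0.473
```

>>> move_arm:
  deltas:
    - [[-0.04, 0.025, -0.09], [-0.15, -0.4, -0.1], 0]
    - [[-0.083, 0.048, -0.186], [-0.33, -0.815, -0.16], 0]
    - [[-0.083, 0.048, -0.186], [-0.33, -0.815, -0.16], 0]
    - [[-0.083, 0.048, -0.186], [-0.33, -0.815, -0.16], 0]
    - [[-0.083, 0.048, -0.186], [-0.33, -0.815, -0.16], 0]

```text
time: 17.62
tool_pos: [0.4726, -0.1515, 0.1214]
tcp_rot: [3.0, 0.924, 0.003]
wrist_force: [0.3, 0.3, -0.2]
width: 0.502
```

Run:
```python
from h import *
a=np.radians(34.2); Rt=np.array([[np.cos(a),np.sin(a),0],[np.sin(a),-np.cos(a),0],[0,0,-1]])
p,d,ci=snap('wrist','w8')
plan([.4712,-.152,-.0155],Rt)
s=status.read_state();print(s['tool_pos'],s['width'])
h=cv2.cvtColor(p,cv2.COLOR_RGB2HSV);H,S,V=[h[...,i] for i in range(3)]
cu=(H>5)&(H<16)&(S>110)&(V>90)
n,l,st,ce=cv2.connectedComponentsWithStats(cu.astype(np.uint8))
for i in range(1,n):
    if st[i,4]>80: print(st[i],ce[i],onplane(ci,*ce[i],.026).round(4),d[int(ce[i][1]),int(ce[i][0])])
```

```text
t 17.675 dpos/0.1 [-0.014 -0.004 -1.37 ] turn frac [ 0.001  0.002 -0.   ]
[ 0.47255307 -0.15163804  0.12149356] 0.5012294123159202
[244 203  30  20 489] [258.48466258 213.05316973] [ 0.457  -0.1609  0.026 ] 0.27249384
```

>>> move_arm:
  deltas:
    - [[0, 0, 0], [-0.012, -0.004, -0.3], 0]
    - [[0, 0, 0], [-0.012, -0.004, -0.6], 0]
    - [[0, 0, 0], [-0.012, -0.004, -0.8], 0]
    - [[0, 0, 0], [-0.012, -0.004, -0.95], 0]
    - [[0, 0, 0], [-0.012, -0.004, -0.95], 0]

```text
time: 18.3
tool_pos: [0.47, -0.1522, 0.0254]
tcp_rot: [3.001, 0.922, -0.001]
wrist_force: [-0.4, 0.0, 1.1]
width: 0.502
```

>>> move_arm:
  deltas:
    - [[0, 0, 0], [0, 0, -0.2], 0]
    - [[0, 0, 0], [0, 0, -0.33], 0]
    - [[0, 0, 0], [0, 0, -0.4], 0]
    - [[0, 0, 0], [0, 0, -0.415], 0]
    - [[0, 0, 0], [0, 0, -0.415], 0]
    - [[0, 0, 0], [0, 0, -0.415], 0]

```text
time: 19.05
tool_pos: [0.4714, -0.153, -0.0146]
tcp_rot: [3.0, 0.921, 0.003]
wrist_force: [0.5, 0.1, 0.0]
width: 0.502
```

>>> move_arm:
  deltas:
    - [[0, 0, 0], [0, 0, 0], 0.2]
    - [[0, 0, 0], [0, 0, 0], 0.6]
    - [[0, 0, 0], [0, 0, 0], 0.6]
    - [[0, 0, 0], [0, 0, 0], 0.6]
    - [[0, 0, 0], [0, 0, 0], 0.6]
    - [[0, 0, 0], [0, 0, 0], 0.6]
  grip_force: 40

```text
time: 19.8
tool_pos: [0.4711, -0.1528, -0.0147]
tcp_rot: [3.0, 0.921, 0.002]
wrist_force: [-1.0, 0.6, 5.7]
width: 0.286
```

>>> move_arm:
  deltas:
    - [[0, 0, 0], [0, 0, 0.1], 0.6]
    - [[0, 0, 0], [0, 0, 0.5], 0.6]
    - [[0, 0, 0], [0, 0, 0.95], 0.6]
    - [[0, 0, 0], [0, 0, 0.95], 0.6]

```text
time: 20.3
tool_pos: [0.4746, -0.1542, 0.0844]
tcp_rot: [2.995, 0.919, 0.013]
wrist_force: [0.6, -0.2, -0.6]
width: 0.29
```

>>> move_arm:
  deltas:
    - [[0, 0, 0], [0, 0, 0.4], 0.6]
    - [[0, 0, 0.08], [0.2, 0.2, 0.8], 0.6]
    - [[0, 0, 0.16], [0.5, 0.5, 1], 0.6]
    - [[0, 0, 0.16], [0.5, 0.5, 1], 0.6]

```text
time: 20.8
tool_pos: [0.5234, -0.1015, 0.1813]
tcp_rot: [2.858, 1.293, 0.007]
wrist_force: [-1.0, 0.0, -1.0]
width: 0.287
```

>>> move_arm:
  deltas:
    - [[0, 0, 0.1], [0.2, 0.4, 0], 0.6]
    - [[0, 0, 0.2], [0.4, 0.8, 0], 0.6]
    - [[0, 0, 0.25], [0.5, 1, 0], 0.6]
    - [[0, 0, 0.25], [0.5, 1, 0], 0.6]

```text
time: 21.3
tool_pos: [0.5696, -0.002, 0.1776]
tcp_rot: [2.556, 1.826, -0.002]
wrist_force: [-0.3, -0.3, -0.5]
width: 0.292
```

>>> move_arm:
  deltas:
    - [[0, 0, 0.08], [0.2, 0.4, 0], 0.6]
    - [[0, 0, 0.155], [0.4, 0.8, 0], 0.6]
    - [[0, 0, 0.155], [0.5, 1, 0], 0.6]
    - [[0, 0, 0.155], [0.5, 1, 0], 0.6]
    - [[0, 0, 0.155], [0.5, 1, 0], 0.6]

```text
time: 21.92
tool_pos: [0.62, 0.0958, 0.1792]
tcp_rot: [2.317, 2.118, 0.0]
wrist_force: [0.0, -1.0, -0.8]
width: 0.285
```

Run:
```python
from h import *
seat=O-.027*uy-.0187*un
plan(seat+.06*un,Rdeck)
s=status.read_state();print(s['tool_pos'],s['width'],s['wrist_force'])
```

```text
t 21.925 dpos/0.1 [ 0.015  0.143 -0.959] turn frac [ 0.278 -0.023  0.002]
[0.61997149 0.09582189 0.17921267] 0.2853466923279434 [ 0.01826381 -1.00396529 -0.75946937]
```

>>> move_arm:
  deltas:
    - [[0.1, -0.01, 0], [0, 0.05, 0], 0.6]
    - [[0.2, -0.02, 0], [0.01, 0.1, -0.2], 0.6]
    - [[0.278, -0.023, 0.002], [0.015, 0.143, -0.5], 0.6]
    - [[0.278, -0.023, 0.002], [0.015, 0.143, -0.8], 0.6]
    - [[0.278, -0.023, 0.002], [0.015, 0.143, -0.96], 0.6]
    - [[0.278, -0.023, 0.002], [0.015, 0.143, -0.96], 0.6]
    - [[0.278, -0.023, 0.002], [0.015, 0.143, -0.96], 0.6]
    - [[0.278, -0.023, 0.002], [0.015, 0.143, -0.96], 0.6]
    - [[0.278, -0.023, 0.002], [0.015, 0.143, -0.96], 0.6]

```text
time: 23.05
tool_pos: [0.6232, 0.1118, 0.0851]
tcp_rot: [-2.07, -1.902, -0.464]
wrist_force: [-0.2, 0.1, -1.0]
width: 0.289
```

Run:
```python
from h import *
p,d,ci=snap('wrist','w9')
seat=O-.027*uy-.0187*un
plan(seat+.06*un,Rdeck)
f=lambda u,v:(1e3*D.T@(world(ci,u,v,d[v,u])[0]-O)).round(1).tolist()
for v in range(222,300,8): print(v,p[v,261].tolist(),f(261,v))
row=p[205].astype(int).sum(1)<110; e=np.nonzero(np.diff(row.astype(int)))[0]
print([(int(x),f(int(x)+1,205)) for x in e if 90<x<430])
```

```text
t 23.1 dpos/0.1 [-0.015 -0.016 -0.015] turn frac [-0.001  0.002 -0.001]
222 [148, 146, 137] [25.3, -29.1, 68.5]
230 [147, 146, 137] [25.1, -29.1, 77.0]
238 [153, 153, 143] [24.9, -29.1, 84.3]
246 [30, 28, 30] [23.0, -29.1, 87.4]
254 [30, 29, 29] [19.2, -29.1, 86.7]
262 [31, 30, 30] [15.8, -29.1, 86.9]
270 [31, 26, 29] [11.9, -29.1, 86.3]
278 [30, 29, 31] [8.6, -29.1, 86.7]
286 [29, 28, 30] [4.9, -29.1, 86.7]
294 [29, 28, 30] [1.5, -29.1, 87.1]
[(188, [9.5, 16.5, 0.4]), (192, [9.4, 14.0, 0.0]), (236, [9.8, -14.2, 1.1]), (276, [9.6, -39.7, 0.2]), (326, [18.8, -66.0, 26.8]), (335, [21.2, -69.4, 33.6])]
```

View pics/w9.png

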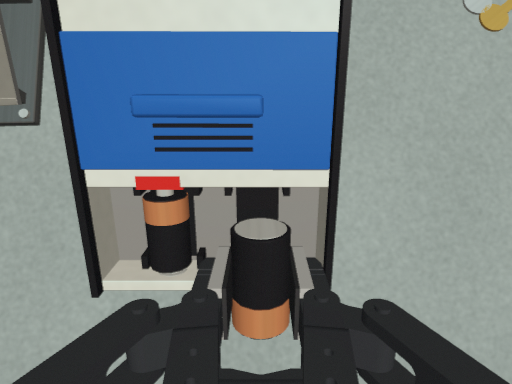

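Cell 1 is held with copper downhill, the correct end for the right bay, and centred lengthwise. Descending.

>>> move_arm:
  deltas:
    - [[0, 0, 0], [0, 0, 0], 0.6]
    - [[0, 0, 0], [0.01, 0.1, -0.2], 0.6]
    - [[0, 0, 0], [0.014, 0.15, -0.32], 0.6]
    - [[0, 0, 0], [0.017, 0.194, -0.417], 0.6]
    - [[0, 0, 0], [0.017, 0.194, -0.417], 0.6]
    - [[0, 0, 0], [0.017, 0.194, -0.417], 0.6]
    - [[0, 0, 0], [0.017, 0.194, -0.417], 0.6]

```text
time: 23.98
tool_pos: [0.6248, 0.1307, 0.0429]
tcp_rot: [-2.07, -1.901, -0.464]
wrist_force: [0.9, 0.1, -0.0]
width: 0.284
```

Run:
```python
from h import *
p,d,ci=snap('wrist','w10')
f=lambda u,v:(1e3*D.T@(world(ci,u,v,d[v,u])[0]-O)).round(1).tolist()
for v in (230,236,262,280,290,298): print(v,f(261,v))
s=status.read_state();print(s['tool_pos'],s['wrist_force'],'tcp deck',1e3*D.T@(np.array(s['tool_pos'])-O))
```

```text
230 [24.5, -29.1, 30.8]
236 [24.3, -29.0, 36.2]
262 [15.2, -29.0, 40.7]
280 [6.7, -29.1, 39.9]
290 [2.3, -29.1, 40.1]
298 [-1.2, -29.1, 40.6]
[0.62470272 0.13074235 0.04286446] [ 0.50878742  0.95905587 -0.71578477] tcp deck [  1.73697812 -28.42045974  -4.1593161 ]
```

>>> move_arm:
  deltas:
    - [[0, 0, 0], [-0.021, 0.002, 0], 0.6]
    - [[0, 0, 0], [-0.021, 0.002, 0], 0.6]
    - [[0, 0, 0], [-0.019, 0.025, -0.04], 0.6]
    - [[0, 0, 0], [-0.017, 0.042, -0.08], 0.6]
    - [[0, 0, 0], [-0.016, 0.055, -0.113], 0.6]
    - [[0, 0, 0], [-0.016, 0.055, -0.113], 0.6]
    - [[0, 0, 0], [-0.016, 0.055, -0.113], 0.6]

```text
time: 24.9
tool_pos: [0.6225, 0.1365, 0.0308]
tcp_rot: [-2.07, -1.901, -0.462]
wrist_force: [-0.2, 0.0, 0.0]
width: 0.285
```

>>> move_arm:
  deltas:
    - [[0, 0, 0], [0, 0.002, -0.005], 0.6]
    - [[0, 0, 0], [0, 0.004, -0.009], 0.6]
    - [[0, 0, 0], [0, 0.006, -0.014], 0.6]
    - [[0, 0, 0], [0, 0.006, -0.014], 0.6]

```text
time: 25.4
tool_pos: [0.6224, 0.1371, 0.0295]
tcp_rot: [-2.07, -1.901, -0.462]
wrist_force: [-0.9, -1.1, -0.8]
width: 0.288
```

Run:
```python
from h import *
p,d,ci=snap('wrist','w11')
f=lambda u,v:(1e3*D.T@(world(ci,u,v,d[v,u])[0]-O)).round(1).tolist()
for v in (230,262,280,290,298): print(v,f(261,v))
s=status.read_state();print(s['tool_pos'],s['wrist_force'],'tcp deck',1e3*D.T@(np.array(s['tool_pos'])-O))
```

```text
230 [24.3, -26.3, 15.8]
262 [14.4, -26.3, 24.7]
280 [7.3, -26.3, 26.4]
290 [1.8, -26.3, 24.9]
298 [-1.4, -26.3, 25.7]
[0.62244892 0.13706711 0.02946482] [-0.57117404 -0.74383058 -1.61389404] tcp deck [  1.60638377 -25.62399822 -18.88327939]
```

>>> move_arm:
  deltas:
    - [[0, 0, 0], [0, 0.001, -0.003], 0.6]
    - [[0, 0, 0], [0, 0.002, -0.005], 0.6]
    - [[0, 0, 0], [0, 0.002, -0.005], 0.6]

```text
time: 25.82
tool_pos: [0.6225, 0.1372, 0.0291]
tcp_rot: [-2.07, -1.901, -0.463]
wrist_force: [1.0, -0.4, -0.2]
width: 0.286
```

>>> move_arm:
  deltas:
    - [[0, 0, 0], [0, 0.001, -0.003], 0.6]
    - [[0, 0, 0], [0, 0.002, -0.005], 0.6]
    - [[0, 0, 0], [0, 0.002, -0.005], 0.6]

```text
time: 26.2
tool_pos: [0.6225, 0.1373, 0.0289]
tcp_rot: [-2.07, -1.901, -0.463]
wrist_force: [-2.2, -3.1, 5.4]
width: 0.29
```

Contact. Releasing and backing out along the normal.

>>> move_arm:
  deltas:
    - [[0, 0, 0], [0, 0, 0.002], 0.35]
    - [[0, 0, 0], [0, 0, 0.002], 0.25]
    - [[0, 0, 0], [0, 0, 0.002], 0.1]
    - [[0, 0, 0], [0, 0, 0.002], 0.1]
    - [[0, 0, 0], [-0.01, -0.13, 0.27], 0.1]
    - [[0, 0, 0], [-0.02, -0.25, 0.54], 0.1]
    - [[0, 0, 0], [-0.037, -0.42, 0.9], 0.1]
    - [[0, 0, 0], [-0.037, -0.42, 0.9], 0.1]
    - [[0, 0, 0], [-0.037, -0.42, 0.9], 0.1]

```text
time: 27.32
tool_pos: [0.6184, 0.0955, 0.118]
tcp_rot: [-2.07, -1.9, -0.462]
wrist_force: [0.4, -0.0, 0.2]
width: 0.452
```

Run:
```python
from h import *
p,d,ci=snap('wrist','w12')
s=status.read_state();T=D.T@(np.array(s['tool_pos'])-O);print(s['time'],1e3*T,s['width'])
roi=np.zeros(d.shape,bool);roi[0:200,40:430]=1
ys,xs=np.nonzero(roi&(d>0)); w=1e3*(world(ci,xs,ys,d[ys,xs])-O)@D
k=(w[:,2]>43)&(w[:,2]<55)&(abs(w[:,1])<60); print('ridge',w[k].min(0),w[k].max(0),np.median(w[k],0),k.sum())
f=lambda u,v:(1e3*D.T@(world(ci,u,v,d[v,u])[0]-O)).round(1).tolist()
# cells
for sgn in(1,-1):
    ys,xs=np.nonzero((d>0)); w=1e3*(world(ci,xs,ys,d[ys,xs])-O)@D
    k=(abs(w[:,1]-27*sgn)<10)&(abs(w[:,0])<26)&(w[:,2]>15)&(w[:,2]<32)
    q=w[k]; print('cell',sgn,q[:,2].max(),q[:,0].min(),q[:,0].max(), [np.percentile(q[abs(q[:,0]-x)<3][:,2],95).round(1) for x in(-15,0,14)])
```

```text
27.375 [  1.06677685 -24.53990274  78.17386088] 0.4502823302627605
ridge [ 68.29779094 -29.81141451  43.04329437] [77.95082224 29.7563431  50.9170514 ] [73.17003156 -0.20077839 48.30242619] 1935
cell 1 27.405155515341132 -25.5507782291838 24.627615390123943 [np.float64(25.8), np.float64(25.9), np.float64(26.4)]
cell -1 26.928695994225748 -25.640332817891622 24.736043305987074 [np.float64(26.3), np.float64(25.8), np.float64(25.8)]
```

View pics/w12.png

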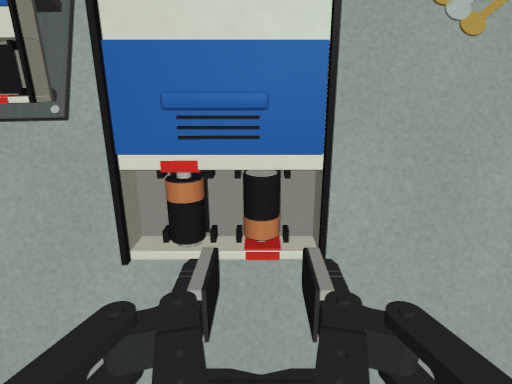

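Both cells lie flat (tops at 26 mm), copper at the red ends: left (184,175–240) and right (262,170–240). The ridge is at deck x 68–78. I'll shut the fingers and come down uphill of the ridge.

>>> move_arm:
  deltas:
    - [[0, 0, 0], [-0.08, 0.44, 0.2], 1]
    - [[0, 0, 0], [-0.17, 0.89, 0.41], 1]
    - [[0, 0, 0], [-0.17, 0.89, 0.41], 1]
    - [[0, 0, 0], [-0.17, 0.89, 0.41], 1]
    - [[0, 0, 0], [-0.17, 0.89, 0.41], 1]

```text
time: 28.0
tool_pos: [0.6011, 0.1836, 0.1578]
tcp_rot: [-2.07, -1.899, -0.459]
wrist_force: [-0.2, 0.2, -0.8]
width: -0.001
```

Run:
```python
from h import *
s=status.read_state();T=D.T@(np.array(s['tool_pos'])-O);print(s['time'],1e3*T,s['width'])
p,d,ci=snap('wrist','w13')
m=(d>0.05)&(d<0.2); ys,xs=np.nonzero(m); w=1e3*(world(ci,xs,ys,d[ys,xs])-O)@D
k=(abs(w[:,1]-T[1]*1e3)<15)&(w[:,2]>60); q=w[k]; print('tip z',np.percentile(q[:,2],[0,1]), q[q[:,2]<np.percentile(q[:,2],5)].mean(0), q[:,0].max())
plan(O+.097*ux+.013*un,Rdeck)
```

```text
28.0 [96.19592695 -0.31165301 78.56183964] -0.001497581736308238
tip z [102.02411806 107.38289031] [105.61567458  -0.9250535  110.23741996] 114.9774659452631
t 28.05 dpos/0.1 [ 0.02   0.285 -0.593] turn frac [-0.001 -0.    -0.   ]
```

>>> move_arm:
  deltas:
    - [[0, 0, 0], [0.01, 0.13, -0.27], 1]
    - [[0, 0, 0], [0.02, 0.23, -0.48], 1]
    - [[0, 0, 0], [0.02, 0.28, -0.58], 1]
    - [[0, 0, 0], [0.02, 0.28, -0.58], 1]
    - [[0, 0, 0], [0.02, 0.28, -0.58], 1]

```text
time: 28.68
tool_pos: [0.6046, 0.2121, 0.1023]
tcp_rot: [-2.071, -1.901, -0.464]
wrist_force: [-0.8, 0.1, 0.5]
width: -0.004
```

Run:
```python
from h import *
s=status.read_state();T=D.T@(np.array(s['tool_pos'])-O);print(s['time'],1e3*T,s['wrist_force'])
plan(O+.016*ux+.0135*un,Rdeck)
```

```text
28.675 [98.68158685 -1.29272174 16.19786131] [-0.81045123  0.13525678  0.46591533]
t 28.675 dpos/0.1 [-0.077 -0.734 -0.374] turn frac [-0.001  0.002 -0.001]
```

Tips are 9 mm below the ridge top. Pushing downhill slowly.

>>> move_arm:
  deltas:
    - [[0, 0, 0], [-0.004, -0.045, -0.021], 1]
    - [[0, 0, 0], [-0.008, -0.09, -0.042], 1]
    - [[0, 0, 0], [-0.012, -0.135, -0.063], 1]
    - [[0, 0, 0], [-0.016, -0.18, -0.085], 1]
    - [[0, 0, 0], [-0.02, -0.226, -0.106], 1]
    - [[0, 0, 0], [-0.024, -0.271, -0.127], 1]
    - [[0, 0, 0], [-0.028, -0.316, -0.148], 1]
    - [[0, 0, 0], [-0.032, -0.361, -0.169], 1]
    - [[0, 0, 0], [-0.036, -0.406, -0.19], 1]
    - [[0, 0, 0], [-0.04, -0.452, -0.212], 1]
    - [[0, 0, 0], [-0.043, -0.497, -0.233], 1]
    - [[0, 0, 0], [-0.047, -0.542, -0.254], 1]
    - [[0, 0, 0], [-0.051, -0.587, -0.275], 1]
    - [[0, 0, 0], [-0.055, -0.632, -0.296], 1]
    - [[0, 0, 0], [-0.055, -0.632, -0.296], 1]

```text
time: 30.55
tool_pos: [0.5976, 0.1486, 0.0712]
tcp_rot: [-2.07, -1.9, -0.46]
wrist_force: [0.3, 0.4, -0.9]
width: 0.002
```

Run:
```python
from h import *
s=status.read_state();T=D.T@(np.array(s['tool_pos'])-O);print(s['time'],1e3*T,D.T@s['wrist_force'])
p,d,ci=snap('wrist','w14')
ys,xs=np.nonzero(d>0); w=1e3*(world(ci,xs,ys,d[ys,xs])-O)@D
k=(w[:,2]>36)&(w[:,2]<55)&(abs(w[:,1])>14)&(abs(w[:,1])<30)&(abs(w[:,0])<60); print('ridge',w[k].min(0),w[k].max(0),k.sum())
```

```text
30.55 [27.73376516  0.15816674 14.99506617] [ 0.01872419 -0.23352486 -0.96680582]
ridge [ 12.5169714  -29.92419282  36.0206821 ] [33.97905352 29.8867506  51.52956893] 1019
```

>>> move_arm:
  deltas:
    - [[0, 0, 0], [-0.003, -0.036, -0.017], 1]
    - [[0, 0, 0], [-0.006, -0.072, -0.034], 1]
    - [[0, 0, 0], [-0.008, -0.095, -0.044], 1]
    - [[0, 0, 0], [-0.008, -0.095, -0.044], 1]

```text
time: 31.1
tool_pos: [0.5974, 0.1394, 0.0671]
tcp_rot: [-2.07, -1.901, -0.462]
wrist_force: [-0.8, 0.1, 0.6]
width: -0.0
```

>>> move_arm:
  deltas:
    - [[0, 0, 0], [-0.001, -0.009, -0.004], 1]
    - [[0, 0, 0], [-0.001, -0.014, -0.006], 1]
    - [[0, 0, 0], [-0.001, -0.014, -0.006], 1]

```text
time: 31.48
tool_pos: [0.5975, 0.1384, 0.0669]
tcp_rot: [-2.07, -1.901, -0.463]
wrist_force: [0.8, 1.6, -1.0]
width: 0.001
```

>>> move_arm:
  deltas:
    - [[0, 0, 0], [-0.001, -0.009, -0.004], 1]
    - [[0, 0, 0], [-0.001, -0.014, -0.006], 1]
    - [[0, 0, 0], [-0.001, -0.014, -0.006], 1]

```text
time: 31.85
tool_pos: [0.5974, 0.1374, 0.0665]
tcp_rot: [-2.069, -1.9, -0.463]
wrist_force: [0.5, 5.0, -0.5]
width: -0.002
```

Run:
```python
from h import *
s=status.read_state();T=D.T@(np.array(s['tool_pos'])-O);print(s['time'],1e3*T,D.T@s['wrist_force'])
p,d,ci=snap('wrist','w15')
ys,xs=np.nonzero(d>0); w=1e3*(world(ci,xs,ys,d[ys,xs])-O)@D
k=(w[:,2]>44)&(w[:,2]<52)&(abs(w[:,1])>16)&(abs(w[:,1])<30)&(abs(w[:,0])<60); print('ridge',np.percentile(w[k],[2,98],axis=0),k.sum())
```

```text
31.85 [15.59592657 -0.66549573 15.49778558] [ 4.36513064 -0.04532283 -2.62523702]
ridge [[  0.47491329 -29.24609934  44.13657436]
 [  5.3257843   28.7274151   49.34926086]] 564
```

>>> move_arm:
  deltas:
    - [[0, 0, 0], [-0.001, -0.009, -0.004], 1]
    - [[0, 0, 0], [-0.002, -0.018, -0.008], 1]
    - [[0, 0, 0], [-0.002, -0.018, -0.008], 1]
    - [[0, 0, 0], [-0.002, -0.018, -0.008], 1]

```text
time: 32.4
tool_pos: [0.5974, 0.1373, 0.0666]
tcp_rot: [-2.068, -1.898, -0.466]
wrist_force: [1.1, 10.7, 1.2]
width: 0.002
```

The force rises to 11 N with no motion, so the cover is at its stop. Backing off, lifting clear and checking.

>>> move_arm:
  deltas:
    - [[0, 0, 0], [0.006, 0.072, 0.034], 1]
    - [[0, 0, 0], [0.006, 0.072, 0.034], 1]
    - [[0, 0, 0], [-0.01, -0.1, 0.4], 1]
    - [[0, 0, 0], [-0.03, -0.3, 0.8], 1]
    - [[0, 0, 0], [-0.04, -0.7, 0.95], 1]
    - [[0, 0, 0], [-0.04, -0.9, 0.95], 1]
    - [[0, 0, 0], [-0.04, -0.9, 0.95], 1]
    - [[0, 0, 0], [-0.04, -0.9, 0.95], 1]

```text
time: 33.4
tool_pos: [0.592, 0.0458, 0.1589]
tcp_rot: [-2.069, -1.898, -0.46]
wrist_force: [-0.2, -0.1, 0.5]
width: 0.0
```

Run:
```python
from h import *
s=status.read_state();print(s['time'],s['tool_pos'],s['wrist_force'])
p,d,ci=snap('wrist','w16'); q,_,_=snap('top','top3')
ys,xs=np.nonzero(d>0); w=1e3*(world(ci,xs,ys,d[ys,xs])-O)@D
k=(w[:,2]>44)&(w[:,2]<52)&(abs(w[:,1])<30)&(abs(w[:,0])<60); print('ridge',np.percentile(w[k],[2,98],axis=0),k.sum())
cv2.imwrite('pics/fin.png',np.hstack([cv2.resize(p,(400,300)),cv2.resize(q[90:290,100:410],(400,300))])[:,:,::-1])
```

```text
33.4 [0.59202215 0.04576839 0.15885837] [-0.23966627 -0.12422908  0.48708629]
ridge [[ -5.19916929 -28.66912961  45.22049747]
 [  4.65166844  28.25260081  49.76357236]] 1091
```

View pics/fin.png

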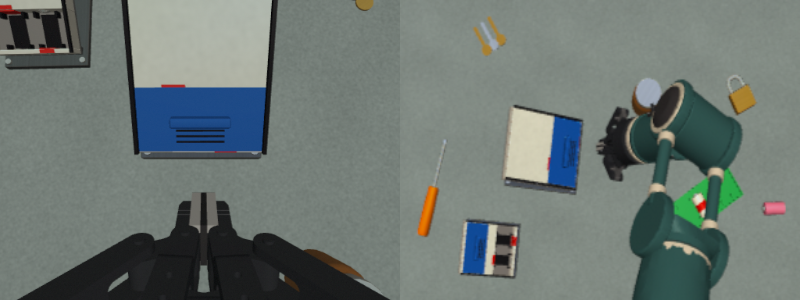

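The cover is fully shut: the ridge is centred on the deck origin. Jar, padlock, screwdriver, spent cell and pink cell are where they were, and the arm is clear. Handing in.

```bash
python3 -c "
from workcell import order
print(order.finish_job())"
```

```text
the job is handed in; nothing more can be done
None
```

The job is done and handed in at about 33 s of the 64 s allowed. Both good cells are in the box and the blue cover is shut.

- **Cells:** Each was lowered along the slope normal until light contact (about 5–7 N) and then released. The last view before closing showed both lying flat, tops about 26 mm above the floor. Copper is at the red end in each bay: uphill on the left, downhill on the right.
- **Cover:** I pushed it by its ridge to the stop, where the force rose to 11 N with no further movement. Afterwards the ridge sat within about 0.3 mm of the deck's centre.
- **Everything else:** In the final picture the jar, padlock, screwdriver and spent cell looked to be where they started. The jar was the only one checked by position. The wrist force was near zero with the arm clear.

**Failed or disagreeing checks:**
- **First grasp:** It closed on air above the cell and moved nothing. The camera put the real fingertips about 24 mm behind the reported TCP, although the description puts the TCP at the fingertips. I corrected for that from then on.
- **First box position:** It was about 1.4 mm off sideways. I corrected it from a close view before seating the cells.

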